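# Fetch the ring mould from under the cooling rack with the reacher

### The job

The smallest ring mould has slid under the wire cooling rack. Take the reacher by its handle, reach in, squeeze the trigger so that its jaws close on the mould, bring it out in the jaws and stand it upright on the floor of the small baking sheet with the two larger moulds; do not touch it with your own fingers or drop it, and do not shift the rack. Then lay the reacher flat on the bare table and let go of it.

Things in the scene. Friction and masses are not known exactly. Their poses are not given: they have to be found in the camera images.
- reacher: Short hand reacher (black handle bar and trigger bar, grey housing, aluminium tube, two dark steel jaws), about 0.26 kg, 33 mm tall, lying on its side. Origin: on its underside below the grasp centre; x along the tube from handle to jaws, z up as it lies, y across, towards the tube. Housing and tube run at y = 36 to 64 mm, beside the grasp. Pressing the trigger towards the handle closes the jaws.
- reacher_grip (a point): Grasp centre of the reacher, 16 mm above its underside (axes as reacher). The handle is a bar along y, from y = -69 to 42 mm, its flat back face at x = -32 mm; the trigger is a parallel bar (y = -38 to 28 mm), its flat front face at x = 32 mm when relaxed. So both together measure 64 mm along x: straddle them from above and close along x. Both are at least 26 mm tall.
- reacher_jaws (a point): Hold point between the jaws, where a round thing sits in the shallow V of both: x = 210, y = 50 mm from the grasp centre, level with it. The jaws reach 30 mm past it in x and stand 3 to 29 mm above the underside. Relaxed, their tips are about 85 mm apart inside and 115 mm over the outside; with the trigger pressed 5 mm about 65 mm apart inside. They swing level, symmetrically.
- reacher_trigger (a joint): Travel of the trigger towards the handle: 0 relaxed (jaws open) to 0.020 m fully squeezed. The jaws, geared to it, close on the 44 mm mould at about 0.013 (handle and trigger then measure 51 mm). A spring resists with 5 N at 0 and 0.3 N more per mm, so the reacher can be carried, jaws open, with 4 to 6 mm pressed; some 20 to 30 N more than the spring holds the mould firmly.
- reacher_jaw_left: The reacher's jaw on the +y side of the tube; its origin is its pivot, at x = 125, y = 61 mm in the reacher's axes.
- reacher_jaw_right: The reacher's other jaw; its origin is its pivot, at x = 125, y = 39 mm in the reacher's axes.
- small_mould_centre (a point): Centre, half-way up, of the smallest ring mould: a plain steel ring 44 mm across and 34 mm tall, open at top and bottom, standing upright on the table under the rack; 40 to 85 g.
- small_mould: The same smallest ring mould; origin at the middle of its underside, z its axis.
- rack: Wire cooling rack, loose, about 0.95 kg with the dough round on its far half; origin on the table under its middle. 320 mm long (x), 190 mm wide (y); wire grid 88 mm high with 79 mm free below. Four hairpin legs stand at the corners only, within 32 mm of the ends: each long side is open between x = -128 and 128 mm. Its +y side faces the open middle of the table.
- pan: Small aluminium baking sheet, 240 mm (x, away from the robot) by 140 mm (y), fixed; origin on the table under its middle. Its floor is 2 mm thick, its rim about 13 mm high and 5 mm wide. The two larger moulds stand on its far half (x > 15 mm); the near half is free. A fixed digital scale, 70 mm tall, stands close by on its +y side and comes 20 to 50 mm nearer the robot than the sheet.
- large_mould: Largest ring mould, 69 mm across, 32 mm tall, standing on the baking sheet; origin at the middle of its underside.
- middle_mould: Middle ring mould, 55 mm across, 34 mm tall, standing on the baking sheet; origin at the middle of its underside.

How it is judged:
By the outcome, as a careful person would: the job done as asked, in the order asked, and still so for the second after the job is handed in, with the robot touching nothing.
It also fails if it takes over 51 s, if anything falls off the work surface, if the arm or the gripper's body presses on something with over 40 N, if the wrist force passes 120 N, or if a joint passes its speed limit or range.

### The arm

A 6-joint arm with a two-finger parallel gripper is mounted at the origin on a cart in front of the work surface, level with it; the furniture and walls round the work are solid. World frame = base frame: x ahead of the robot, y to its left, z up, the work surface at z = 0. Lengths are in m, angles in degrees, forces in N, time in s.
With the tool pointing down it reaches from about 0.15 to 0.775 m from the base axis. Payload 6.1 kg.
Tool frame: the origin (TCP) lies midway between the tips of the shut fingers; the grasp point (between the pads) lies 19 mm behind it; z points along the fingers, y is the line along which they close (so a half turn about z gives the same grasp; the last joint's range is limited). The gripper opens to 85 mm and grips with 20 to 120 N. Pads are 22 mm wide; open, the fingers measure 114 mm over their backs; the gripper's body (76 mm by 85 mm) begins 54 mm behind the grasp point. The pads swing forward as they close: fully open they stand 13 mm farther back than shut.
Start: joints at [74.141, 7.208, -2.269, 80.523, 0, 90], TCP at [0.143, 0.505, 0.231] pointing down, gripper open.
Joint ranges: [-155.77, 155.77], [-54.66, 111.73], [-72.52, 77.12], [-102.08, 115.82], [-83.92, 84.16], [-180, 180]. Speed limits (degrees/s): [136.94, 136.94, 172.46, 180, 180, 180].

### API

Orientations are given as a 3x3 rotation matrix whose columns are the frame's x, y, z axes.
In Python, from rig import get_obs, optics, ctrl gives the robot as it stands. The module is installed in compiled form; this text tells all that it offers.
- The arm moves only by the tool move_arm, never from a script. Its argument "steps" is a list of rows, each a list of 3 entries, a list of its own where there are three numbers: the turn, a rotation vector about the tool's x, y, z in rad, then the shift along the tool's x, y, z in cm, then the opening, from 0 (shut) to 1 (fully open). In form: [[[rx, ry, rz], [tx, ty, tz], gripper], ...]. A call has 1 to 10 rows; each row shifts and turns the commanded pose from where the row before left it, along the tool's axes as they then stand; what a row does not reach is not made up. A row lasts 1/12 s, in which the tool goes at most 41.7 mm and 7.16 degrees, less where a joint would pass 70% of its speed; a pose out of reach is approached as far as the arm can. A call is refused whole if a number of a shift passes 4.17 or a number of a turn 0.125, either way. A call with a gripper value outside its range is refused whole. The fingers move at their own pace and stop on an object; "newtons" is the grip in N (left out, the last holds). Time passes only in rows, so rows that do not move let the fingers close. It gives the time, the measured TCP pose, the force, the opening and the grip force at its end, in the units of the state.
- get_obs(): the state, without advancing time (a new reading comes with each control period).
- optics.grab_frame(name): name is "scene" or "side" or "wrist"; returns the picture (400x640x3 uint8, red, green, blue); there is no depth.
- optics.camera_params(name): a dict with "camera_matrix" (3x3 intrinsics, pixels), "extrinsics" (4x4, takes a point from camera to world coordinates). Camera axes: x right, y down, z forward; pixel columns grow to the right and rows downward; lengths in m; the calibration is good to about 2 mm. A picture is of the moment at which its call begins: read the wrist's pose just before it. camera_params takes no time and is no camera call; for the wrist camera it gives the pose at the moment of the call.
- ctrl.close_job(): hands the job in; it is judged then, once.
The state is a dict: "t": time; "qpos": joint angles; "qd": joint speeds; "joint_torque": joint torques, N m; "tool_pos": TCP position; "tcp_rot": TCP orientation; "force": force on the tool from outside, world axes, zero at the start; "torque": the same for the moment, N m; "grip_width": finger opening in m; "grip_force": force on a finger pad.
Only numpy, scipy, OpenCV 4.12 (cv2) and the standard library are available. Lean on these libraries where they do the work, as an engineer would, in place of code of your own. Each camera call takes 0.05 s, during which the arm holds its last target. There are 200 camera calls.

## Working session

There is one attempt and no reset: what is moved stays moved. The work goes in short steps, Python scripts to look and compute and a tool call to move; the robot and the scene stay as the last step left them, time stands still between calls to the robot, and variables do not carry over. Pictures are saved under pics/ and viewed, at most 10 in all, crops included, and the job is handed in when it is done.

Besides the shell and the picture viewer there is one more tool, called after ">>>" as name(argument=value, ...) on one line, values as JSON. move_arm: Moves the arm, as the interface text tells. Its arguments: {"type":"object","properties":{"steps":{"type":"array"},"newtons":{"type":"number"}},"required":["steps"]}

```bash
mkdir -p pics
cat > h.py <<'E'
import numpy as np, cv2
from rig import get_obs, optics, ctrl
def snap(name, fn):
    p=optics.camera_params(name); im=optics.grab_frame(name)
    cv2.imwrite('pics/'+fn, cv2.cvtColor(im,cv2.COLOR_RGB2BGR)); np.savez('pics/'+fn+'.npz',K=p['camera_matrix'],E=p['extrinsics'])
    return im
def cal(fn):
    d=np.load('pics/'+fn+'.npz'); return d['K'],d['E']
def px2w(fn,uv,z):
    K,E=cal(fn); d=E[:3,:3]@np.linalg.inv(K)@np.array([uv[0],uv[1],1.]); o=E[:3,3]
    return o+d*(z-o[2])/d[2]
def w2px(fn,P):
    K,E=cal(fn); c=np.linalg.inv(E)@np.append(P,1); q=K@c[:3]; return q[:2]/q[2]
E
python3 - <<'E'
from h import *
o=get_obs(); print(o['t'],o['tool_pos'],np.round(o['tcp_rot'],2).tolist(),o['grip_width'])
for n in('scene','side','wrist'):
    snap(n,n+'0.png'); K,E=cal(n+'0.png'); print(n,np.round(K,0).tolist(),np.round(E,3).tolist())
E
```

```text
0.0 [0.143337   0.5046188  0.23051803] [[-0.96, 0.27, -0.0], [0.27, 0.96, -0.0], [0.0, -0.0, -1.0]] 0.08558262643903114
scene [[372.0, 0.0, 322.0], [0.0, 372.0, 205.0], [0.0, 0.0, 1.0]] [[-0.575, -0.542, 0.613, 0.076], [-0.818, 0.387, -0.426, 0.319], [-0.007, -0.746, -0.666, 0.606], [0.0, 0.0, 0.0, 1.0]]
side [[419.0, 0.0, 318.0], [0.0, 419.0, 197.0], [0.0, 0.0, 1.0]] [[0.891, -0.187, 0.414, 0.156], [-0.454, -0.372, 0.81, -0.905], [0.003, -0.909, -0.416, 0.504], [0.0, 0.0, 0.0, 1.0]]
wrist [[310.0, 0.0, 321.0], [0.0, 310.0, 199.0], [0.0, 0.0, 1.0]] [[0.274, 0.925, 0.263, 0.077], [0.962, -0.263, -0.076, 0.524], [-0.001, 0.273, -0.962, 0.372], [0.0, 0.0, 0.0, 1.0]]
```

View pics/scene0.png

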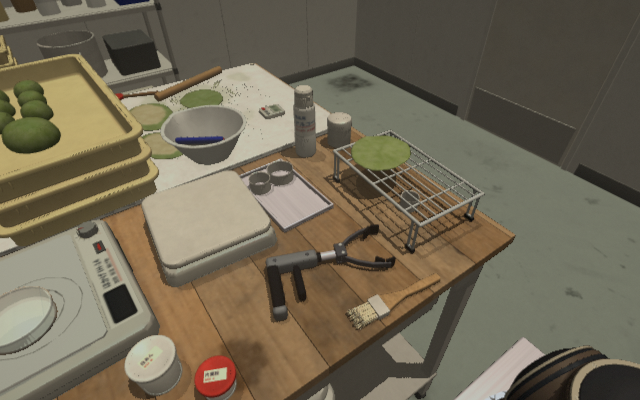

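View pics/side0.png

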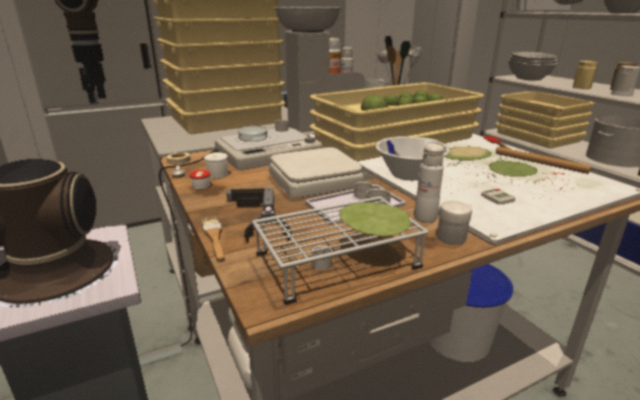

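Run:
```python
import cv2
a=cv2.imread('pics/scene0.png')[120:330,230:500]; cv2.imwrite('pics/sc.png',cv2.resize(a,(771,600),interpolation=cv2.INTER_CUBIC))
b=cv2.imread('pics/side0.png')[170:310,200:440]; cv2.imwrite('pics/sd.png',cv2.resize(b,(800,467),interpolation=cv2.INTER_CUBIC))
```

```text
(no output)
```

View pics/sc.png

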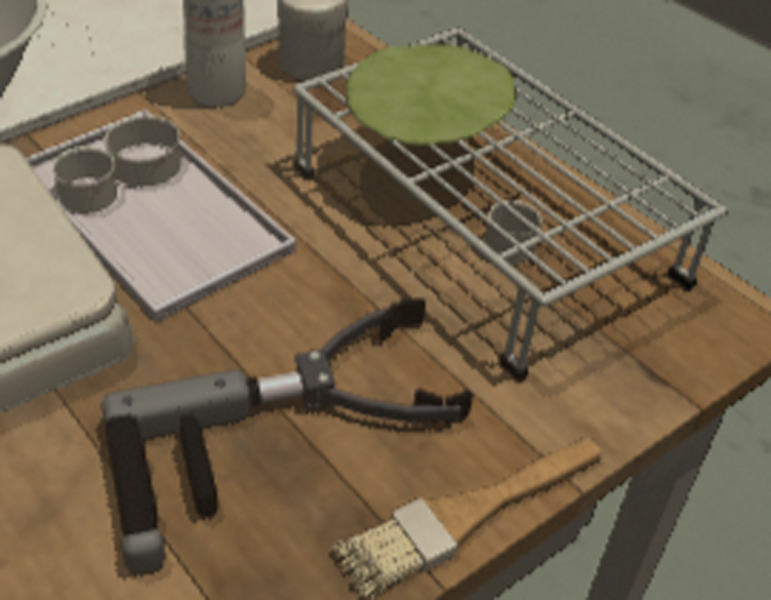

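View pics/sd.png

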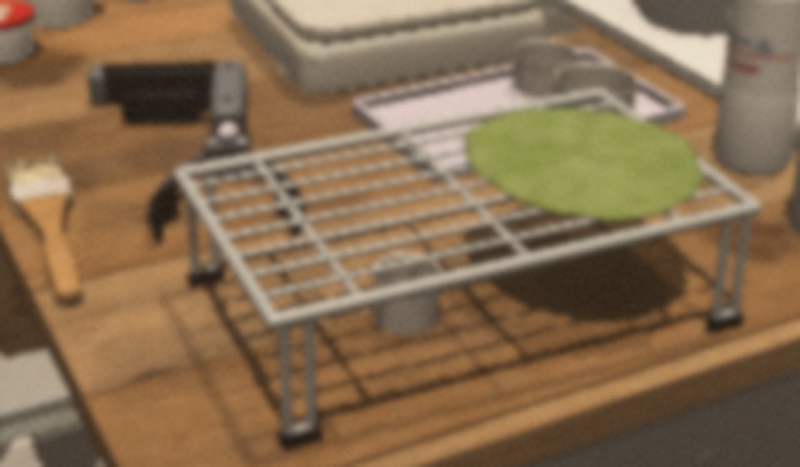

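Run:
```python
from h import *
S=lambda u,v,z:np.round(px2w('scene0.png',(230+u/2.857,120+v/2.857),z)*1000).astype(int)[:2]
D=lambda u,v,z:np.round(px2w('side0.png',(200+u/3.333,170+v/3.333),z)*1000).astype(int)[:2]
for n,f,u,v,z in [('pivL',S,315,355,.033),('pivR',S,325,380,.033),('screw1',S,126,400,.033),('screw2',S,220,383,.033),('handle far end top',S,142,540,.029),('handle near',S,122,425,.029),('trig end',S,207,490,.028),('trig near',S,190,425,.028),('tipL',S,415,302,.029),('tipR',S,463,393,.029),
('mouldtop',S,515,215,.034),('mouldbot',S,507,240,0),('mouldtop',D,405,265,.034),('mouldbot',D,405,320,0),
('footA',S,303,170,0),('footB',S,513,370,0),('footC',S,683,278,0),('footB',D,205,275,0),('footC',D,298,437,0),('footD',D,725,318,0),
('gridA',S,298,90,.088),('gridB',S,543,298,.088),('gridC',S,722,212,.088),('gridD',S,458,33,.088),('gB',D,180,173,.088),('gC',D,275,317,.088),('gD',D,757,205,.088),('gA',D,600,93,.088),
('panNR',S,155,312,.013),('panFR',S,293,243,.013),('panFar',S,148,113,.013),('midTop',S,86,165,.034),('bigTop',S,143,140,.032),('brush',S,595,445,.01),('brush2',S,340,560,.01)]: print(n,f(u,v,z))
```

```text
pivL [482  -9]
pivR [459   0]
screw1 [524 123]
screw2 [499  62]
handle far end top [424 170]
handle near [510 135]
trig end [432 116]
trig near [484  97]
tipL [ 483 -107]
tipR [396 -74]
mouldtop [ 509 -238]
mouldbot [ 515 -242]
mouldtop [ 509 -232]
mouldbot [ 504 -242]
footA [ 695 -158]
footB [ 406 -140]
footC [ 397 -326]
footB [ 409 -134]
footC [ 397 -318]
footD [ 688 -333]
gridA [ 698 -153]
gridB [ 393 -138]
gridC [ 380 -315]
gridD [ 688 -332]
gB [ 392 -148]
gC [ 383 -325]
gD [ 691 -345]
gA [ 700 -167]
panNR [604  54]
panFR [607 -82]
panFar [841 -80]
midTop [777  20]
bigTop [782 -41]
brush [ 319 -129]
brush2 [350  70]
```

>>> move_arm(steps=[[[0,0,0.112],[0,0,0],1],[[0,0,0],[-2.97,-1.48,0],1],[[0,0,0],[-2.97,-1.48,0],1],[[0,0,0],[-2.97,-1.48,0],1],[[0,0,0],[-2.97,-1.48,0],1],[[0,0,0],[-2.97,-1.48,0],1],[[0,0,0],[-2.97,-1.48,0],1],[[0,0,0],[-2.97,-1.48,0],1],[[0,0,0],[-2.97,-1.48,0],1],[[0,0,0],[-2.97,-1.48,0],1]])

```text
t: 0.98
tool_pos: [0.3409, 0.2789, 0.2312]
tcp_rot: [[-0.925, 0.379, -0.0], [0.379, 0.925, -0.0], [0.0, -0.0, -1.0]]
force: [1.0, 1.1, 0.0]
grip_width: 0.0853
grip_force: 0.0
```

>>> move_arm(steps=[[[0,0,0],[-2.97,-1.48,0],1],[[0,0,0],[-2.97,-1.48,0],1],[[0,0,0],[-2.97,-1.48,0],1],[[0,0,0],[-2.97,-1.48,0],1],[[0,0,0],[-2.97,-1.48,0],1],[[0,0,0],[-2.97,-1.48,0],1],[[0,0,0],[0,0,0],1],[[0,0,0],[0,0,0],1]])

```text
t: 1.65
tool_pos: [0.4721, 0.1294, 0.2307]
tcp_rot: [[-0.924, 0.382, -0.001], [0.382, 0.924, -0.0], [0.001, -0.001, -1.0]]
force: [-0.4, 0.0, 0.4]
grip_width: 0.086
grip_force: 0.0
```

Run:
```python
from h import *
o=get_obs(); snap('wrist','w1.png'); print(o['t'],o['tool_pos'],np.round(o['tcp_rot'],3).tolist(),o['qpos'],o['force'])
```

```text
1.65 [0.47210496 0.12939675 0.23067097] [[-0.924, 0.382, -0.001], [0.382, 0.924, -0.0], [0.001, -0.001, -1.0]] [ 1.53216331e+01  3.42259501e+00 -6.53824027e+00  8.01122944e+01
  9.69357587e-03  3.77870671e+01] [-0.3880749   0.02666885  0.40441844]
```

View pics/w1.png

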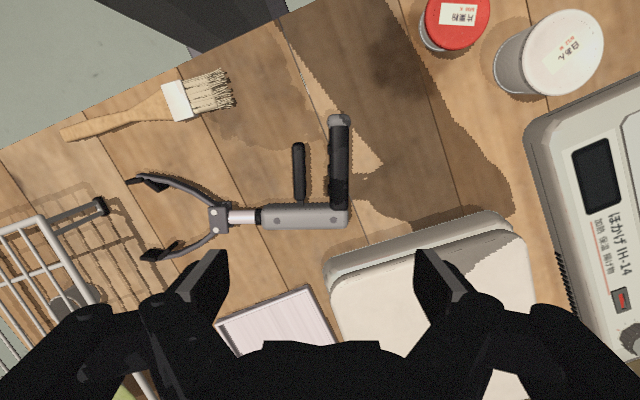

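Run:
```python
from h import *
for n,u,v,z in [('pivR',214,212,.033),('pivL',216,229,.033),('scr2',276,219,.033),('scr1',334,219,.033),('hend',339,120,.029),('handle back edge',349,160,.029),('handle back edge',349,200,.029),('trig front',293,150,.028),('trig front',295,195,.028),('hfrontedge',329,160,.029),('tipR',131,178,.029),('tipL',143,258,.029)]: print(n,np.round(px2w('w1.png',(u,v),z)*1000,1)[:2])
```

```text
pivR [463.6  -0.5]
pivL [483.1  -8.2]
scr2 [498.7  61.9]
scr1 [524.5 124. ]
hend [423.5 170.4]
handle back edge [467.8 164.8]
handle back edge [511.  148.2]
trig front [433.9 111.7]
trig front [481.9  92.9]
hfrontedge [459.3 144.3]
tipR [392.5 -70. ]
tipL [ 483.5 -109.8]
```

>>> move_arm(steps=[[[0,0,-0.012],[-0.04,0.14,3.3],1],[[0,0,0],[0,0,3.3],1],[[0,0,0],[0,0,3.3],1],[[0,0,0],[0,0,3.3],1],[[0,0,0],[0,0,3.3],1],[[0,0,0],[0,0,3.0],1],[[0,0,0],[0,0,2.5],1],[[0,0,0],[0,0,1.2],1],[[0,0,0],[0,0,0],0.69],[[0,0,0],[0,0,0],0.69]], newtons=20)

```text
t: 2.53
tool_pos: [0.4711, 0.1323, -0.0009]
tcp_rot: [[-0.93, 0.366, -0.002], [0.366, 0.93, -0.001], [0.001, -0.002, -1.0]]
force: [-1.5, -3.8, 4.3]
grip_width: 0.0638
grip_force: 3.6
```

>>> move_arm(steps=[[[0,0,0],[0,0,0],0.69],[[0,0,0],[0,0,0],0.69],[[0,0,0],[0,0,0],0.69]])

```text
t: 2.78
tool_pos: [0.4731, 0.1323, 0.0004]
tcp_rot: [[-0.93, 0.368, 0.002], [0.368, 0.93, 0.001], [-0.001, 0.001, -1.0]]
force: [1.0, 1.8, -0.1]
grip_width: 0.0594
grip_force: 7.3
```

>>> move_arm(steps=[[[0,0,0],[0,0,-0.3],0.69],[[0,0,0],[0,0,-0.4],0.69],[[0,0,0],[0,0,-0.4],0.69],[[0,0,0],[0,0,-0.3],0.69],[[0,0,-0.054],[0,0,0],0.69],[[0,0,-0.054],[0,0,0],0.69],[[0,0,-0.054],[0,0,0],0.69],[[0,0,-0.054],[0,0,0],0.69],[[0,0,-0.054],[0,0,0],0.69],[[0,0,-0.053],[0,0,0],0.69]])

```text
t: 3.62
tool_pos: [0.4725, 0.1317, 0.0136]
tcp_rot: [[-0.999, 0.051, 0.0], [0.051, 0.999, 0.0], [-0.0, 0.0, -1.0]]
force: [0.2, -0.9, -2.4]
grip_width: 0.0591
grip_force: 6.6
```

Run:
```python
from h import *
o=get_obs(); print(o['t'],o['tool_pos'],np.round(o['tcp_rot'],3).tolist(),o['qpos'],o['force'],o['torque'],o['grip_width'],o['grip_force'])
a=snap('scene','s2.png');b=snap('side','d2.png');c=snap('wrist','w2.png')
f=lambda n,r,c,s:cv2.resize(cv2.imread('pics/'+n)[r[0]:r[1],c[0]:c[1]],s,interpolation=cv2.INTER_CUBIC)
A=f('s2.png',(150,320),(240,500),(459,300)); B=f('w2.png',(150,350),(40,270),(341,297)); C=f('d2.png',(170,280),(200,380),(491,300))
m=np.zeros((600,800,3),np.uint8); m[:300,:459]=A; m[:297,459:800]=B; m[300:,:491]=C
cv2.imwrite('pics/m2.png',m)
```

```text
3.6167 [0.47253596 0.13173298 0.01359098] [[-0.999, 0.051, 0.0], [0.051, 0.999, 0.0], [-0.0, 0.0, -1.0]] [ 1.55777490e+01  9.05447347e+00 -2.83649140e+01  5.25736251e+01
 -6.79932471e-04  1.85198735e+01] [ 0.19031644 -0.92201751 -2.3686942 ] [0.1063766  0.09257243 0.07156771] 0.05907853848226763 6.560078635811806
```

View pics/m2.png

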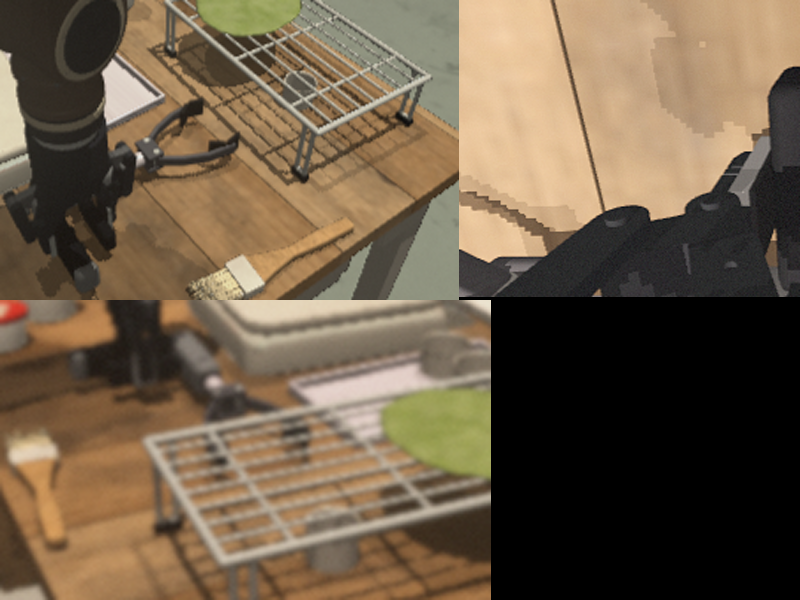

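Run:
```python
from h import *
g=np.array([.4725,.1317]);x=np.array([-.051,-.999]);y=np.array([.999,-.051])
for n,a,b,z in [('piv',.125,.05,.033),('hend',-.022,-.069,.029),('tipR',.238,.05-.045,.029),('tipL',.238,.05+.045,.029)]:
    p=g+a*x+b*y
    for l in (0,.0135): print(n,l,w2px('scene0.png',[*p,z+l]).round(1),w2px('side0.png',[*p,z+l]).round(1))
A=cv2.resize(cv2.imread('pics/s2.png')[180:260,280:390],(770,560),interpolation=cv2.INTER_CUBIC);cv2.imwrite('pics/c2.png',A)
```

```text
piv 0 [325.3 237.1] [281.7 205.9]
piv 0.0135 [325.3 232.6] [281.5 201.1]
hend 0 [291.4 313.2] [223.3 193.6]
hend 0.0135 [290.9 308.9] [222.8 189.1]
tipR 0 [380.7 230.6] [279.8 230.2]
tipR 0.0135 [381.3 226.2] [279.6 225.1]
tipL 0 [356. 207.] [315.2 222.8]
tipL 0.0135 [356.3 202.7] [315.2 217.8]
```

View pics/c2.png

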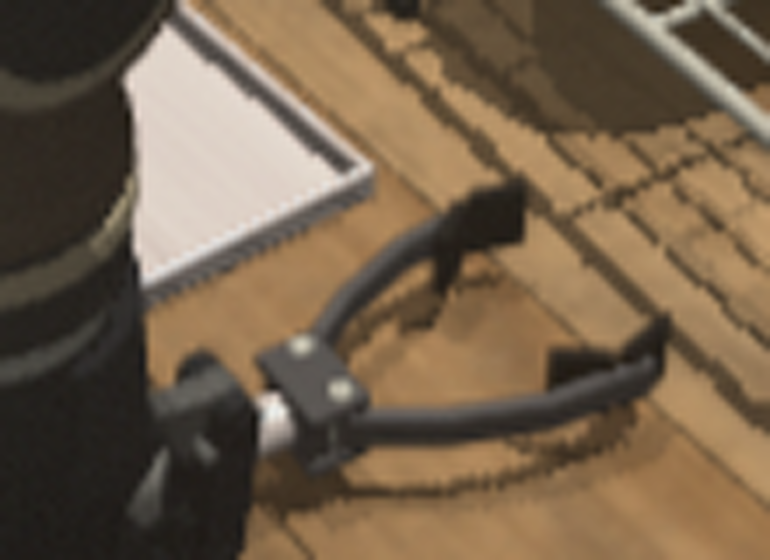

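>>> move_arm(steps=[[[0,0,0],[-0.05,-0.7,0],0.69],[[0,0,0],[-0.05,-1.3,0],0.69],[[0,0,0],[-0.06,-1.5,0],0.69],[[0,0,0],[-0.06,-1.5,0],0.69],[[0,0,0],[-0.06,-1.5,0],0.69],[[0,0,0],[-0.06,-1.5,0],0.69],[[0,0,0],[-0.06,-1.5,0],0.69],[[0,0,0],[-0.06,-1.5,0],0.69],[[0,0,0],[-0.06,-1.3,0],0.69],[[0,0,0],[0,-1.0,0],0.69]])

```text
t: 4.6
tool_pos: [0.4703, -0.0027, 0.0134]
tcp_rot: [[-0.998, 0.056, -0.0], [0.056, 0.998, -0.0], [-0.0, -0.0, -1.0]]
force: [-0.4, 0.7, -1.9]
grip_width: 0.0585
grip_force: 6.6
```

>>> move_arm(steps=[[[0,0,0],[0,-0.8,0],0.69],[[0,0,0],[0,-0.7,0],0.69],[[0,0,0],[0,-0.6,0],0.69],[[0,0,0],[0,-0.3,0],0.69],[[0,0,0],[0,0,0],0.69]])

```text
t: 5.02
tool_pos: [0.4692, -0.0256, 0.0133]
tcp_rot: [[-0.999, 0.054, 0.0], [0.054, 0.999, -0.0], [-0.0, -0.0, -1.0]]
force: [0.0, -0.3, -2.0]
grip_width: 0.0588
grip_force: 6.6
```

Run:
```python
from h import *
o=get_obs(); print(o['t'],o['tool_pos'],np.round(o['tcp_rot'],3).tolist(),o['force'],o['torque'],o['grip_width'],o['grip_force'])
a=snap('scene','s3.png');b=snap('side','d3.png')
f=lambda n,r,c,s:cv2.resize(cv2.imread('pics/'+n)[r[0]:r[1],c[0]:c[1]],s,interpolation=cv2.INTER_CUBIC)
m=np.vstack([f('s3.png',(160,250),(310,470),(533,300)),f('d3.png',(190,290),(230,408),(533,300))])
cv2.imwrite('pics/m3.png',m)
```

```text
5.0167 [ 0.46920129 -0.02560436  0.01330328] [[-0.999, 0.054, 0.0], [0.054, 0.999, -0.0], [-0.0, -0.0, -1.0]] [ 0.01471645 -0.2882487  -1.98558678] [0.12501297 0.02488194 0.03239179] 0.05884102654391174 6.59273587167263
```

View pics/m3.png

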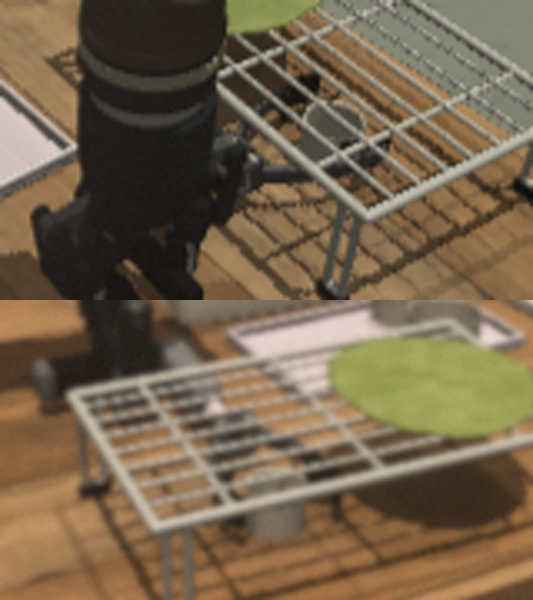

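>>> move_arm(steps=[[[0,0,0],[0,0,0],0.67],[[0,0,0],[0,0,0],0.65],[[0,0,0],[0,0,0],0.64],[[0,0,0],[0,0,0],0.63],[[0,0,0],[0,0,0],0.62],[[0,0,0],[0,0,0],0.61],[[0,0,0],[0,0,0],0.6],[[0,0,0],[0,0,0],0.58],[[0,0,0],[0,0,0],0.55],[[0,0,0],[0,0,0],0.5]], newtons=36)

```text
t: 5.95
tool_pos: [0.4693, -0.0252, 0.0134]
tcp_rot: [[-0.999, 0.054, 0.0], [0.054, 0.999, -0.0], [-0.0, -0.0, -1.0]]
force: [-0.6, 0.9, -1.3]
grip_width: 0.0515
grip_force: 38.8
```

>>> move_arm(steps=[[[0,0,0],[0,0,0],0.45],[[0,0,0],[0,0,0],0.4],[[0,0,0],[0,0,0],0.4],[[0,0,0],[0,0,0],0.4]])

```text
t: 6.28
tool_pos: [0.4693, -0.0252, 0.0133]
tcp_rot: [[-0.999, 0.054, 0.0], [0.054, 0.999, 0.0], [-0.0, 0.0, -1.0]]
force: [-1.0, 1.7, -2.1]
grip_width: 0.0513
grip_force: 38.9
```

Run:
```python
from h import *
o=get_obs(); print(o['t'],o['tool_pos'],o['force'],o['torque'],o['grip_width'],o['grip_force'])
a=snap('scene','s4.png');b=snap('side','d4.png')
f=lambda n,r,c,s:cv2.resize(cv2.imread('pics/'+n)[r[0]:r[1],c[0]:c[1]],s,interpolation=cv2.INTER_CUBIC)
m=np.vstack([f('s4.png',(165,225),(370,450),(400,300)),f('d4.png',(220,280),(260,340),(400,300))])
m2=np.vstack([f('s3.png',(165,225),(370,450),(400,300)),f('d3.png',(220,280),(260,340),(400,300))])
cv2.imwrite('pics/m4.png',np.hstack([m2,m]))
```

```text
6.2833 [ 0.46926466 -0.02520853  0.01332271] [-1.02132347  1.73487144 -2.14566138] [ 0.0821707  0.1598419 -0.12581  ] 0.05132765999036649 38.9321905374527
```

View pics/m4.png

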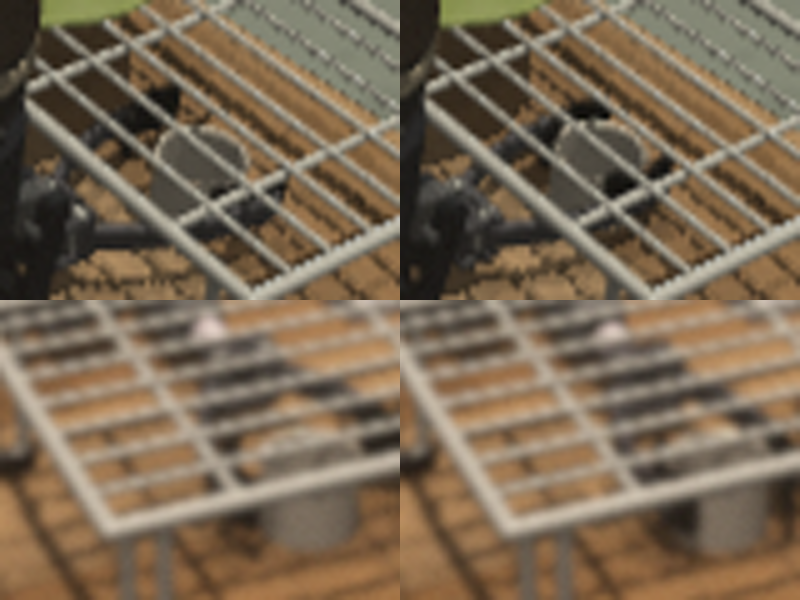

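>>> move_arm(steps=[[[0,0,0],[0,0,-0.3],0.4],[[0,0,0],[0,0,-0.4],0.4],[[0,0,0],[0,0,-0.4],0.4],[[0,0,0],[0,0,0],0.4],[[0,0,0],[0,0.4,0],0.4],[[0,0,0],[0,0.8,0],0.4],[[0,0,0],[0,1.2,0],0.4],[[0,0,0],[0,1.5,0],0.4],[[0,0,0],[0,1.5,0],0.4],[[0,0,0],[0,1.5,0],0.4]])

```text
t: 7.22
tool_pos: [0.4727, 0.0449, 0.0241]
tcp_rot: [[-0.999, 0.054, -0.0], [0.054, 0.999, 0.0], [0.0, 0.0, -1.0]]
force: [-0.0, 0.0, -3.2]
grip_width: 0.0513
grip_force: 38.4
```

>>> move_arm(steps=[[[0,0,0],[0,1.5,0],0.4],[[0,0,0],[0,1.5,0],0.4],[[0,0,0],[0,1.5,0],0.4],[[0,0,0],[0,1.5,0],0.4],[[0,0,0],[0,1.5,0],0.4],[[0,0,0],[0,1.2,0],0.4],[[0,0,0],[0,0.8,-0.5],0.4],[[0,0,0],[0,0,-1],0.4],[[0,0,0],[0,0,-1.5],0.4],[[0,0,0],[0,0,-1.5],0.4]])

```text
t: 8.05
tool_pos: [0.4776, 0.1383, 0.0702]
tcp_rot: [[-0.999, 0.054, -0.001], [0.054, 0.999, -0.001], [0.001, -0.001, -1.0]]
force: [-0.0, -0.1, -2.3]
grip_width: 0.0512
grip_force: 38.5
```

>>> move_arm(steps=[[[0,0,0],[0,0,-1.5],0.4],[[0,0,0],[0,0,-1.5],0.4],[[0,0,0],[0,0,-1.5],0.4],[[0,0,0],[0,0,-1.5],0.4],[[0,0,0],[0,0,-1],0.4],[[0,0,0],[0,0,-0.5],0.4],[[0,0,0],[0,0,0],0.4]])

```text
t: 8.63
tool_pos: [0.4787, 0.1384, 0.1458]
tcp_rot: [[-0.999, 0.054, 0.002], [0.054, 0.999, 0.001], [-0.002, 0.001, -1.0]]
force: [0.1, 0.1, -3.4]
grip_width: 0.0515
grip_force: 38.5
```

Run:
```python
from h import *
o=get_obs(); print(o['t'],o['tool_pos'],o['tcp_rot'].round(3).tolist(),o['qpos'].round(1),o['force'],o['torque'],o['grip_width'],o['grip_force'])
for n in('scene','side'):snap(n,n+'5.png')
```

```text
8.6333 [0.47870183 0.13843794 0.1457732 ] [[-0.999, 0.054, 0.002], [0.054, 0.999, 0.001], [-0.002, 0.001, -1.0]] [ 16.1   5.  -15.5  69.4  -0.   19.2] [ 0.10601729  0.08996122 -3.41202627] [0.22933726 0.08740714 0.00193183] 0.05150495210438958 38.46721529960632
```

>>> move_arm(steps=[[[0,0,-0.04],[0,0,0],0.4],[[0,0,-0.0725],[0,0,0],0.4],[[0,0,-0.1],[0,0,0],0.4],[[0,0,-0.1],[0,0,0],0.4],[[0,0,-0.1],[0,0,0],0.4],[[0,0,-0.1],[0,0,0],0.4],[[0,0,-0.1],[0,0,0],0.4],[[0,0,-0.1],[0,0,0],0.4],[[0,0,-0.07],[0,0,0],0.4],[[0,0,-0.03],[0,0,0],0.4]])

```text
t: 9.57
tool_pos: [0.4773, 0.1383, 0.143]
tcp_rot: [[-0.723, -0.69, -0.002], [-0.69, 0.723, -0.001], [0.002, 0.001, -1.0]]
force: [-0.0, 0.1, -2.9]
grip_width: 0.0513
grip_force: 38.5
```

>>> move_arm(steps=[[[0,0,0],[0.8,-0.65,0],0.4],[[0,0,0],[1.4,-1.2,0],0.4],[[0,0,0],[2.0,-1.65,0],0.4],[[0,0,0],[2.0,-1.65,0],0.4],[[0,0,0],[2.0,-1.65,0],0.4],[[0,0,0],[2.0,-1.65,0],0.4],[[0,0,0],[2.0,-1.65,0],0.4],[[0,0,0],[1.8,-1.6,0],0.4],[[0,0,0],[1.3,-1.1,0],0.4],[[0,0,0],[0.6,-0.5,0],0.4]])

```text
t: 10.4
tool_pos: [0.4528, -0.0696, 0.1434]
tcp_rot: [[-0.728, -0.686, -0.002], [-0.686, 0.728, -0.001], [0.002, 0.001, -1.0]]
force: [0.3, 0.4, -2.8]
grip_width: 0.0517
grip_force: 38.6
```

>>> move_arm(steps=[[[0,0,-0.04],[0,0,0],0.4],[[0,0,-0.0725],[0,0,0],0.4],[[0,0,-0.1],[0,0,0],0.4],[[0,0,-0.1],[0,0,0],0.4],[[0,0,-0.1],[0,0,0],0.4],[[0,0,-0.1],[0,0,0],0.4],[[0,0,-0.1],[0,0,0],0.4],[[0,0,-0.1],[0,0,0],0.4],[[0,0,-0.07],[0,0,0],0.4],[[0,0,-0.03],[0,0,0],0.4]])

```text
t: 11.23
tool_pos: [0.4535, -0.0673, 0.1436]
tcp_rot: [[0.003, -1.0, -0.002], [-1.0, -0.003, -0.0], [0.0, 0.002, -1.0]]
force: [-0.4, 0.4, -3.3]
grip_width: 0.0511
grip_force: 38.5
```

Run:
```python
from h import *
o=get_obs(); print(o['t'],o['tool_pos'],o['tcp_rot'].round(3).tolist(),o['qpos'].round(1),o['force'],o['torque'],o['grip_width'],o['grip_force'])
for n in('scene','side'):snap(n,n+'6.png')
```

```text
11.2333 [ 0.45347557 -0.06726155  0.14357021] [[0.003, -1.0, -0.002], [-1.0, -0.003, -0.0], [0.0, 0.002, -1.0]] [ -8.4   1.  -20.   69.1  -0.  -98.6] [-0.36088022  0.39570732 -3.34117089] [-0.05506159  0.23267552  0.02450136] 0.05109268678551257 38.52193593978882
```

>>> move_arm(steps=[[[0,0,0],[0,0,1],0.4],[[0,0,0],[0,0,1.5],0.4],[[0,0,0],[0,0,1.8],0.4],[[0,0,0],[0,0,1.8],0.4],[[0,0,0],[0,0,1.8],0.4],[[0,0,0],[0,0,1.5],0.4],[[0,0,0],[0,0,1.2],0.4],[[0,0,0],[0,0,0.8],0.4],[[0,0,0],[0,0,0.5],0.4],[[0,0,0],[0,0,0.2],0.4]])

```text
t: 12.17
tool_pos: [0.4535, -0.0673, 0.0223]
tcp_rot: [[0.0, -1.0, -0.001], [-1.0, -0.0, 0.0], [-0.0, 0.001, -1.0]]
force: [-0.0, -0.6, -2.5]
grip_width: 0.051
grip_force: 38.5
```

>>> move_arm(steps=[[[0,0,0],[0,0,0],0.4],[[0,0,0],[0,0,0],0.4],[[0,0,0],[0,0,0],0.4]])

```text
t: 12.42
tool_pos: [0.4548, -0.0675, 0.024]
tcp_rot: [[0.0, -1.0, 0.001], [-1.0, -0.0, -0.0], [0.0, -0.001, -1.0]]
force: [0.4, -1.0, -3.2]
grip_width: 0.0512
grip_force: 38.6
```

Run:
```python
from h import *
o=get_obs(); print(o['t'],o['tool_pos'],o['force'],o['torque'],o['grip_width'],o['grip_force'])
for n in('scene','side'):snap(n,n+'7.png')
# mould region after/before difference extent in side view: predicted mould pixels
for z in(.006,.040): print(w2px('side7.png',[.6635,-.017,z]).round(1),w2px('scene7.png',[.6635,-.017,z]).round(1))
```

```text
12.4167 [ 0.45475634 -0.06746398  0.0240011 ] [ 0.41423154 -0.98867936 -3.17223596] [-0.09579737  0.27677289 -0.01698448] 0.0512464150055013 38.55275809764862
[335.3 207.3] [297.1 204.8]
[335.6 195.9] [296.4 194.1]
```

>>> move_arm(steps=[[[0,0,0],[0,0,0.2],0.4],[[0,0,0],[0,0,0.2],0.4],[[0,0,0],[0,0,0.1],0.4],[[0,0,0],[0,0,0],0.4],[[0,0,0],[0,0,0],0.4]])

```text
t: 12.93
tool_pos: [0.454, -0.0674, 0.0181]
tcp_rot: [[0.0, -1.0, -0.0], [-1.0, -0.0, 0.0], [-0.0, 0.0, -1.0]]
force: [-0.3, 0.5, -3.4]
grip_width: 0.0513
grip_force: 38.5
```

>>> move_arm(steps=[[[0,0,0],[0,0,0.1],0.4],[[0,0,0],[0,0,0],0.4],[[0,0,0],[0,0,0],0.4]])

```text
t: 13.18
tool_pos: [0.4541, -0.0674, 0.0172]
tcp_rot: [[0.0, -1.0, -0.0], [-1.0, -0.0, 0.0], [-0.0, 0.0, -1.0]]
force: [-0.1, -0.7, -3.6]
grip_width: 0.0513
grip_force: 38.5
```

>>> move_arm(steps=[[[0,0,0],[0,0,0.1],0.4],[[0,0,0],[0,0,0],0.4],[[0,0,0],[0,0,0],0.4]])

```text
t: 13.43
tool_pos: [0.4542, -0.0674, 0.0163]
tcp_rot: [[0.0, -1.0, 0.0], [-1.0, -0.0, -0.0], [0.0, -0.0, -1.0]]
force: [0.3, 0.5, -4.1]
grip_width: 0.0516
grip_force: 38.5
```

>>> move_arm(steps=[[[0,0,0],[0,0,0.1],0.4],[[0,0,0],[0,0,0],0.4],[[0,0,0],[0,0,0],0.4]])

```text
t: 13.68
tool_pos: [0.4542, -0.0674, 0.0154]
tcp_rot: [[0.0, -1.0, 0.0], [-1.0, -0.0, 0.0], [-0.0, -0.0, -1.0]]
force: [-0.6, 0.4, -2.9]
grip_width: 0.0517
grip_force: 39.1
```

Run:
```python
from h import *
F=[];T=[]
for i in range(4):
    o=get_obs(); snap('scene','s8.png'); F.append(o['force']);T.append(o['torque'])
print(o['t'],o['tool_pos'],np.mean(F,0),np.mean(T,0),o['grip_width'])
```

```text
13.8333 [ 0.45423483 -0.06737424  0.01540756] [-0.69262934  0.24327607 -2.0020099 ] [0.00663987 0.05082594 0.00824996] 0.051339932335725764
```

>>> move_arm(steps=[[[0,0,0],[0,0,0],0.6],[[0,0,0],[0,0,0],0.61],[[0,0,0],[0,0,0],0.62],[[0,0,0],[0,0,0],0.63],[[0,0,0],[0,0,0],0.64],[[0,0,0],[0,0,0],0.65],[[0,0,0],[0,0,0],0.66],[[0,0,0],[0,0,0],0.67],[[0,0,0],[0,0,0],0.68],[[0,0,0],[0,0,0],0.68]])

```text
t: 14.72
tool_pos: [0.4542, -0.0674, 0.0153]
tcp_rot: [[0.0, -1.0, 0.0], [-1.0, -0.0, -0.0], [0.0, -0.0, -1.0]]
force: [-0.2, -0.6, -1.8]
grip_width: 0.0582
grip_force: 6.8
```

Run:
```python
from h import *
F=[];T=[]
for i in range(3):
    o=get_obs(); snap('scene','s9.png'); F.append(o['force']);T.append(o['torque'])
snap('side','d9.png')
print(o['t'],o['tool_pos'],np.mean(F,0),np.mean(T,0),o['grip_width'],o['grip_force'])
f=lambda n,r,c,s:cv2.resize(cv2.imread('pics/'+n)[r[0]:r[1],c[0]:c[1]],s,interpolation=cv2.INTER_CUBIC)
m=np.vstack([f('s9.png',(150,240),(240,400),(533,300)),f('d9.png',(160,235),(280,413),(533,300))])
cv2.imwrite('pics/m9.png',m)
```

```text
14.8167 [ 0.45414561 -0.06738103  0.01529986] [-0.27727419 -0.37707821 -2.06183264] [-0.05741161  0.10041102  0.01225877] 0.05790701015338968 6.8411435186862946
```

View pics/m9.png

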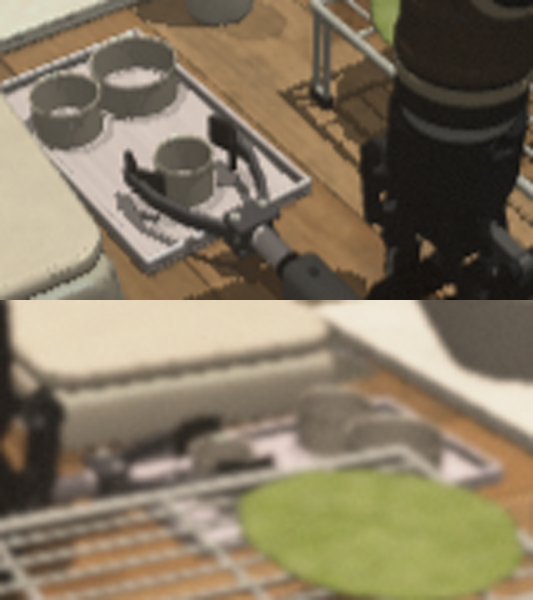

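>>> move_arm(steps=[[[0,0,0],[0,0.3,0],0.68],[[0,0,0],[0,0.5,0],0.68],[[0,0,0],[0,0.8,0],0.68],[[0,0,0],[0,1.0,0],0.68],[[0,0,0],[0,1.0,0],0.68],[[0,0,0],[0,1.0,0],0.68],[[0,0,0],[0,1.0,0],0.68],[[0,0,0],[0,0.8,0],0.68],[[0,0,0],[0,0.6,0],0.68],[[0,0,0],[0,0,0],0.68]])

```text
t: 15.75
tool_pos: [0.3826, -0.0673, 0.0153]
tcp_rot: [[0.0, -1.0, -0.001], [-1.0, -0.0, 0.0], [-0.0, 0.001, -1.0]]
force: [-0.3, 0.3, -2.8]
grip_width: 0.0583
grip_force: 6.9
```

>>> move_arm(steps=[[[0,0,0],[0,0,-0.5],0.68],[[0,0,0],[0,0,-1],0.66],[[0,0,0],[0,0,-1.5],0.64],[[0,0,0],[0,0,-1.6],0.62],[[0,0,0],[0,0,-1.7],0.62],[[0,0,0],[0,0,-1.7],0.62],[[0,0,0],[0,0,-1.7],0.62],[[0,0,0],[0,0,-1.5],0.62],[[0,0,0],[0,0,-1],0.62],[[0,0,0],[0,0,-0.6],0.62]])

```text
t: 16.58
tool_pos: [0.3853, -0.0675, 0.1453]
tcp_rot: [[0.001, -1.0, 0.003], [-1.0, -0.001, -0.0], [0.0, -0.003, -1.0]]
force: [0.4, -0.7, -1.4]
grip_width: 0.0528
grip_force: 8.3
```

>>> move_arm(steps=[[[0,0,0.04],[0,0,0],0.62],[[0,0,0.0725],[0,0,0],0.62],[[0,0,0.1],[0,0,0],0.62],[[0,0,0.1],[0,0,0],0.62],[[0,0,0.1],[0,0,0],0.62],[[0,0,0.1],[0,0,0],0.62],[[0,0,0.1],[0,0,0],0.62],[[0,0,0.1],[0,0,0],0.62],[[0,0,0.07],[0,0,0],0.62],[[0,0,0.03],[0,0,0],0.62]])

```text
t: 17.42
tool_pos: [0.3841, -0.0673, 0.1431]
tcp_rot: [[-0.728, -0.686, -0.001], [-0.686, 0.728, 0.0], [0.0, 0.001, -1.0]]
force: [-0.6, -0.4, -3.7]
grip_width: 0.0531
grip_force: 8.4
```

>>> move_arm(steps=[[[0,0,0],[-0.9,0.37,0],0.62],[[0,0,0],[-1.8,0.75,0],0.62],[[0,0,0],[-2.4,1.0,0],0.62],[[0,0,0],[-2.4,1.0,0],0.62],[[0,0,0],[-2.4,1.0,0],0.62],[[0,0,0],[-2.4,1.0,0],0.62],[[0,0,0],[-2.4,1.0,0],0.62],[[0,0,0],[-2.4,1.0,0],0.62],[[0,0,0],[-1.9,0.75,0],0.62],[[0,0,0],[-0.9,0.37,0],0.62]])

```text
t: 18.25
tool_pos: [0.4728, 0.1322, 0.1428]
tcp_rot: [[-0.724, -0.69, -0.0], [-0.69, 0.724, 0.001], [-0.001, 0.001, -1.0]]
force: [0.7, 0.4, -2.2]
grip_width: 0.0531
grip_force: 8.4
```

>>> move_arm(steps=[[[0,0,0.05],[0,0,0],0.62],[[0,0,0.1],[0,0,0],0.62],[[0,0,0.12],[0,0,0],0.62],[[0,0,0.12],[0,0,0],0.62],[[0,0,0.12],[0,0,0],0.62],[[0,0,0.12],[0,0,0],0.62],[[0,0,0.12],[0,0,0],0.62],[[0,0,0.12],[0,0,0],0.62],[[0,0,0.12],[0,0,0],0.62],[[0,0,0.08],[0,0,0],0.62]])

```text
t: 19.08
tool_pos: [0.4717, 0.1294, 0.1431]
tcp_rot: [[-0.95, 0.311, -0.001], [0.311, 0.95, 0.0], [0.001, -0.0, -1.0]]
force: [-0.4, -0.3, -2.9]
grip_width: 0.053
grip_force: 8.3
```

Run:
```python
from h import *
o=get_obs(); print(o['t'],o['tool_pos'],o['tcp_rot'].round(3).tolist(),o['qpos'].round(1),o['force'],o['torque'],o['grip_width'],o['grip_force'])
snap('scene','s10.png')
a=cv2.imread('pics/s9.png').astype(int);b=cv2.imread('pics/s10.png').astype(int)
# mould region brightness: compare with pre-grab patch positions for larger moulds
print(np.abs(a-b)[165:200,245:282].mean(), np.abs(a-b)[190:212,288:304].mean())
```

```text
19.0833 [0.47165875 0.12944298 0.14309159] [[-0.95, 0.311, -0.001], [0.311, 0.95, 0.0], [0.001, -0.0, -1.0]] [ 15.3   4.2 -16.7  69.1   0.   33.5] [-0.39478294 -0.28123163 -2.86111007] [ 0.09113974 -0.00933942  0.00305947] 0.052989775862415024 8.312177807092667
88.53642213642213 54.8125
```

>>> move_arm(steps=[[[0,0,0],[0,0,1],0.62],[[0,0,0],[0,0,1.8],0.62],[[0,0,0],[0,0,2.2],0.62],[[0,0,0],[0,0,2.2],0.62],[[0,0,0],[0,0,2.2],0.62],[[0,0,0],[0,0,1.8],0.62],[[0,0,0],[0,0,1.3],0.64],[[0,0,0],[0,0,0.7],0.66],[[0,0,0],[0,0,0.5],0.68],[[0,0,0],[0,0,0.2],0.69]])

```text
t: 19.97
tool_pos: [0.4716, 0.1293, 0.0036]
tcp_rot: [[-0.952, 0.305, -0.001], [0.305, 0.952, -0.0], [0.001, -0.0, -1.0]]
force: [-0.4, -0.3, -2.9]
grip_width: 0.0589
grip_force: 6.6
```

>>> move_arm(steps=[[[0,0,0],[0,0,0.2],0.69],[[0,0,0],[0,0,0.1],0.69],[[0,0,0],[0,0,0.1],0.69],[[0,0,0],[0,0,0],0.69],[[0,0,0],[0,0,0],0.69]])

```text
t: 20.38
tool_pos: [0.4722, 0.1294, 0.0007]
tcp_rot: [[-0.952, 0.306, 0.001], [0.306, 0.952, 0.0], [-0.001, 0.0, -1.0]]
force: [-0.0, 0.2, -2.9]
grip_width: 0.0591
grip_force: 6.6
```

>>> move_arm(steps=[[[0,0,0],[0,0,0.1],0.69],[[0,0,0],[0,0,0],0.69],[[0,0,0],[0,0,0],0.69]])

```text
t: 20.63
tool_pos: [0.4723, 0.1294, 0.0001]
tcp_rot: [[-0.952, 0.306, 0.001], [0.306, 0.952, 0.0], [-0.001, 0.001, -1.0]]
force: [-1.8, -0.9, 5.2]
grip_width: 0.0593
grip_force: 6.3
```

>>> move_arm(steps=[[[0,0,0],[0,0,0.1],0.69],[[0,0,0],[0,0,0],0.69],[[0,0,0],[0,0,0],0.69]])

```text
t: 20.88
tool_pos: [0.4726, 0.1294, -0.0008]
tcp_rot: [[-0.952, 0.306, 0.002], [0.306, 0.952, 0.0], [-0.002, 0.001, -1.0]]
force: [-2.1, -0.8, 5.5]
grip_width: 0.059
grip_force: 6.1
```

Resting on the table. Release slowly, then rise.

>>> move_arm(steps=[[[0,0,0],[0,0,0],0.71],[[0,0,0],[0,0,0],0.73],[[0,0,0],[0,0,0],0.75],[[0,0,0],[0,0,0],0.8],[[0,0,0],[0,0,0],0.9],[[0,0,0],[0,0,0],1],[[0,0,0],[0,0,0],1],[[0,0,0],[0,0,0],1],[[0,0,0],[0,0,-0.5],1],[[0,0,0],[0,0,-1],1]])

```text
t: 21.72
tool_pos: [0.4709, 0.129, 0.0128]
tcp_rot: [[-0.952, 0.306, -0.002], [0.306, 0.952, -0.001], [0.002, -0.001, -1.0]]
force: [-0.2, 0.4, -0.5]
grip_width: 0.0856
grip_force: 0.0
```

>>> move_arm(steps=[[[0,0,0],[0,0,-2],1],[[0,0,0],[0,0,-3],1],[[0,0,0],[0,0,-3],1],[[0,0,0],[0,0,-3],1],[[0,0,0],[0,0,-3],1],[[0,0,0],[0,0,-3],1],[[0,0,0],[0,0,-2],1],[[0,0,0],[0,0,0],1],[[0,0,0],[0,0,0],1]])

```text
t: 22.47
tool_pos: [0.4726, 0.1295, 0.2054]
tcp_rot: [[-0.952, 0.306, 0.004], [0.306, 0.952, 0.001], [-0.003, 0.002, -1.0]]
force: [-0.8, 0.1, -0.1]
grip_width: 0.0851
grip_force: 0.0
```

Run:
```python
from h import *
o=get_obs(); print(o['t'],o['tool_pos'],o['force'],o['grip_width'],o['grip_force'])
snap('scene','s11.png');snap('wrist','w11.png');snap('side','d11.png')
L=lambda n:cv2.imread('pics/'+n,0)
def match(ref,new,r,c):
    t=L(ref)[r[0]:r[1],c[0]:c[1]]; m=cv2.matchTemplate(L(new),t,cv2.TM_CCOEFF_NORMED); _,s,_,p=cv2.minMaxLoc(m); return s,(p[0]-c[0],p[1]-r[0])
print('rack foot scene',match('scene0.png','s11.png',(230,255),(398,425)),'rack side corners',match('side0.png','d11.png',(270,305),(270,310)),match('side0.png','d11.png',(235,275),(400,430)))
print('mould side after release',match('d9.png','d11.png',(190,205),(338,362)),'scene',match('s9.png','s11.png',(190,213),(287,305)))
print('others',match('side0.png','d11.png',(180,200),(350,400)))
```

```text
22.4667 [0.47264346 0.12951506 0.20535072] [-0.82570931  0.05964657 -0.14961131] 0.08508381035382515 0.0
rack foot scene (0.999286413192749, (0, 0)) rack side corners (0.9955120086669922, (0, 0)) (0.9973134398460388, (0, 0))
mould side after release (0.7830709218978882, (-1, 0)) scene (0.7418217658996582, (-164, -55))
others (0.9981377720832825, (0, 0))
```

```bash
python3 -c "
from rig import ctrl
print(ctrl.close_job())"
```

```text
the job is handed in; nothing more can be done
None
```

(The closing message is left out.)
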